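# Switch on the guarded charging channel

### The arm

A 6-joint arm with a two-finger parallel gripper is mounted at the origin on the work surface. World frame = base frame: x ahead of the robot, y to its left, z up, the work surface at z = 0. Lengths are in m, angles in rad, forces in N, time in s.
With the tool pointing down it reaches from about 0.375 to 0.925 m from the base axis. Payload 5.7 kg.
Tool frame: the origin (TCP) lies where the fingers leave the gripper's body, on its centre line; the fingertips stand 80 mm ahead of it and the grasp point (between the pads) lies 61 mm ahead of it; z points along the fingers, y is the line along which they close (so a half turn about z gives the same grasp; the last joint's range is limited). The gripper opens to 88 mm and grips with 3 to 60 N. Pads are 20 mm wide; open, the fingers measure 115 mm over their backs; the gripper's body (75 mm by 178 mm) begins 61 mm behind the grasp point.
Start: joints at [-1.374, 0.359, 1.51, -0, 1.272, -0.115], TCP at [0.184, -0.571, 0.303] pointing down, gripper open.
Joint ranges: [-2.97, 2.97], [-1.01, 2.36], [0.21, 2.38], [-0.96, 4.11], [0.2, 2.71], [-2.98, 2.98]. Speed limits (rad/s): [2.39, 2.39, 3.14, 3.14, 3.14, 3.14].

### API

Orientations are given as a unit quaternion [w, x, y, z].
In Python, from plant import r, imaging gives the robot as it stands.
- The arm moves only by the tool step_arm, never from a script. Its argument "plan" is a list of rows, each a list of 6 numbers: the shift along the tool's x, y, z in units of 0.2 m (1.0 is 0.2 m), then the turn, a rotation vector about the tool's x, y, z in units of 180 degrees (1.0 is 180 degrees). A call has 1 to 12 rows; each row is the pose to reach, as a shift and turn from the pose commanded when the call began, along the tool's axes at that moment, turning the shorter way round; what a row does not reach only later rows make up. A row lasts 1/12 s, in which the tool goes at most 41.7 mm and 7.16 degrees, less where a joint would pass 70% of its speed; a pose out of reach is approached as far as the arm can. A call with a number of a shift or a turn outside -1 to 1 is refused whole. A call with a gripper value outside its range is refused whole. "fingers" is the closure, from 0 (fully open) to 1 (shut), set as the call begins (left out, the last holds). The fingers move at their own pace and stop on an object; "newtons" is the grip in N (left out, the last holds). Time passes only in rows, so rows that repeat a pose let the fingers close. It gives the time, the measured TCP pose, the force, the opening and the grip force at its end, in the units of the state.
- r.state(): the state, without advancing time (a new reading comes with each control period).
- imaging.capture(name): name is "scene" or "top" or "wrist"; returns a dict with "pixels" (480x640x3 uint8, red, green, blue), "fx", "fy", "cx", "cy" (pixels), "rvec" (rotation vector, rad) and "tvec" (3), from world to camera coordinates, as OpenCV has them. Camera axes: x right, y down, z forward; pixel columns grow to the right and rows downward; lengths in m; the calibration is good to about 2 mm. A picture is of the moment at which its call begins. There is no depth.
- r.finish_job(): hands the job in; it is judged then, once.
The state is a dict: "time": time; "q": joint angles; "dq": joint speeds; "tau": joint torques, N m; "tcp_pos": TCP position; "tcp_rot": TCP orientation; "ft_force": force on the tool from outside, world axes, zero at the start; "torque": the same for the moment, N m; "gripper_width": finger opening in m; "gripper_force": force on a finger pad.
Only numpy, scipy, OpenCV 4.12 (cv2) and the standard library are available. Lean on these libraries where they do the work, as an engineer would, in place of code of your own. Each camera call takes 0.05 s, during which the arm holds its last target. There are 200 camera calls.

### The job

A hand lamp lies in one of the two cradles of the charging unit: switch on the channel on that side. With a fingertip swing that switch's hinged guard up and right back until it stays open, flip the toggle beneath it across towards the back of the unit (on), then tip the guard forward so that it drops shut over the toggle again. Leave the other switch and its guard as they are, and do not lift or shift the lamp or any other thing lying about.

Things in the scene. Friction and masses are not known exactly. Their poses are not given: they have to be found in the camera images.
- station: charging unit, fixed: grey steel box 230 mm deep (x) x 280 wide (y), flat operating panel on top 70 mm above the bench. Origin: centre of its underside; x points to its back (away from the robot), y to its left; turned by up to 0.3 rad. Two equal guarded switches on the panel at y = +70 (left) and -70 mm (right); each serves the low black cradle on its own side (cradle centres y = +-205 mm)
- hood_top (a point): middle of the top of the meter hood along the back of the unit: 55 mm deep (unit x = 60 to 115 mm), over the full width, 35 mm above the panel, round meter faces on it to 40 mm above the panel
- guard_left (a joint): angle of the left black plastic guard, rad: 0 shut, grows as its front swings up and back, 1.75 = stop, leaning back open. 50 g, free hinge, no spring: below about 1.0 rad it falls shut by its own weight, beyond about 1.2 it falls open and stays. Shut it is a hollow box 40 mm wide (y), walls 3 mm, unit x = -90 (front wall) to -36 mm, top 44 mm above the panel, clear of the toggle in both positions
- hinge_left (a point): middle of the left guard's hinge pin (fixed), along unit y, at unit x = -30, y = +70 mm, 8 mm above the panel. Wide open, the guard stands behind the pin: the back of its top plate is 36 mm behind the pin at the foot and 48 mm at the upper end, the lip's edge 75 mm above the panel
- lip_left (a point): middle of the underside of the left guard's thumb lip (moves with the guard): its 3 mm thick, 40 mm wide top plate runs on 14 mm past the front wall, when shut to unit x = -104 mm with the underside 41 mm above the panel and open space beneath
- toggle_left (a joint): angle of the left steel toggle, rad: 0 off, leaning 0.3 rad to the unit's front; 0.6 on, leaning 0.3 rad to its back. It snaps over its middle (0.3) and stays at either end; about 4 N at the tip
- bat_left (a point): tip of the left toggle's bat. Pivot at unit x = -66, y = +70 mm, 6 mm above the panel; bat 29 mm long, 5.6 mm thick at the root, 8.4 mm near the tip, in a hexagon nut 18 mm wide that ends 10 mm above the panel
- guard_right (a joint): angle of the right black plastic guard, rad: 0 shut, grows as its front swings up and back, 1.75 = stop, leaning back open. 50 g, free hinge, no spring: below about 1.0 rad it falls shut by its own weight, beyond about 1.2 it falls open and stays. Shut it is a hollow box 40 mm wide (y), walls 3 mm, unit x = -90 (front wall) to -36 mm, top 44 mm above the panel, clear of the toggle in both positions
- hinge_right (a point): middle of the right guard's hinge pin (fixed), along unit y, at unit x = -30, y = -70 mm, 8 mm above the panel. Wide open, the guard stands behind the pin: the back of its top plate is 36 mm behind the pin at the foot and 48 mm at the upper end, the lip's edge 75 mm above the panel
- lip_right (a point): middle of the underside of the right guard's thumb lip (moves with the guard): its 3 mm thick, 40 mm wide top plate runs on 14 mm past the front wall, when shut to unit x = -104 mm with the underside 41 mm above the panel and open space beneath
- toggle_right (a joint): angle of the right steel toggle, rad: 0 off, leaning 0.3 rad to the unit's front; 0.6 on, leaning 0.3 rad to its back. It snaps over its middle (0.3) and stays at either end; about 4 N at the tip
- bat_right (a point): tip of the right toggle's bat. Pivot at unit x = -66, y = -70 mm, 6 mm above the panel; bat 29 mm long, 5.6 mm thick at the root, 8.4 mm near the tip, in a hexagon nut 18 mm wide that ends 10 mm above the panel
- lamp_mid (a point): the hand lamp (loose, 0.6 kg), lying along the unit's x in one of the two cradles: green body 54 mm across, black bezel 80 mm across towards the robot, carrying handle on top, 180 mm long, its top 107 mm above the bench. This point: on its axis near mid-length. Its unit y is about +205 or -205 mm
- screwdriver: loose screwdriver, 200 mm long, lying on the bench in front of the unit; origin at mid-length on its underside
- bezel: loose black bezel ring, 80 mm across, 14 mm high, on the bench in front of the unit; origin at the centre of its underside
- reflector: loose small aluminium reflector cup, 42 mm across the mouth, 30 mm high, standing on the panel between the two guards; origin at the centre of its underside
- battery: loose grey battery block 70 x 48 x 65 mm on the bench right of the unit; origin at the centre of its underside
- spray_mid (a point): loose spray can, 52 mm across, 190 mm high, standing on the bench at the left; this point half-way up
- lantern: loose yellow lantern with a handle, about 90 x 110 x 163 mm, standing on the bench at the left; origin at the centre of its underside

How it is judged:
By the outcome, as a careful person would: the job done as asked, in the order asked, and still so for the second after the job is handed in, with the robot touching nothing.
It also fails if it takes over 58 s, if anything falls off the work surface, if the arm or the gripper's body presses on something with over 40 N, if the wrist force passes 120 N, or if a joint passes its speed limit or range.

## Working session

There is one attempt and no reset: what is moved stays moved. The work goes in short steps, Python scripts to look and compute and a tool call to move; the robot and the scene stay as the last step left them, time stands still between calls to the robot, and variables do not carry over. Pictures are saved under pics/ and viewed, at most 10 in all, crops included, and the job is handed in when it is done.

Besides the shell and the picture viewer there is one more tool, called by a JSON object that holds its "api" and its "payload". step_arm: Moves the arm, as the interface text tells. Its arguments: {"type":"object","properties":{"plan":{"type":"array"},"fingers":{"type":"number"},"newtons":{"type":"number"}},"required":["plan"]}

```bash
mkdir -p pics
cat > h.py <<'E'
import numpy as np,cv2
from plant import r,imaging
from scipy.spatial.transform import Rotation as R
def cap(n,f):
    d=imaging.capture(n);cv2.imwrite('pics/'+f+'.png',d['pixels'][:,:,::-1]);np.save('pics/'+f+'.npy',d,allow_pickle=True);return d
def load(f): return np.load('pics/'+f+'.npy',allow_pickle=True).item()
def ray(d,u,v):
    M=cv2.Rodrigues(np.array(d['rvec'],float))[0];t=np.array(d['tvec'],float).ravel()
    return -M.T@t, M.T@np.array([(u-d['cx'])/d['fx'],(v-d['cy'])/d['fy'],1])
def onz(d,u,v,z):
    c,k=ray(d,u,v);return c+k*(z-c[2])/k[2]
def proj(d,P):
    return cv2.projectPoints(np.array(P,float).reshape(-1,1,3),np.array(d['rvec'],float),np.array(d['tvec'],float),np.array([[d['fx'],0,d['cx']],[0,d['fy'],d['cy']],[0,0,1.]]),None)[0].reshape(-1,2)
E
python3 - <<'E'
from h import *
for n in('top','scene'):
    d=cap(n,n+'0');print(n,ray(d,320,240),d['fx'])
s=r.state();print(s['tcp_pos'],s['tcp_rot'],s['time'])
E
```

```text
top (array([0.36561843, 0.07108935, 1.05535161]), array([ 0.21803236,  0.00294242, -0.97594658])) 486.75709570769993
scene (array([1.0334659 , 0.74708645, 1.03877835]), array([-0.37678334, -0.52612557, -0.76244362])) 527.3032081437964
[ 0.18395309 -0.57058581  0.30189865] [-8.34358224e-04  9.87874174e-01  1.55254373e-01 -2.96755935e-05] 0.1
```

View pics/top0.png

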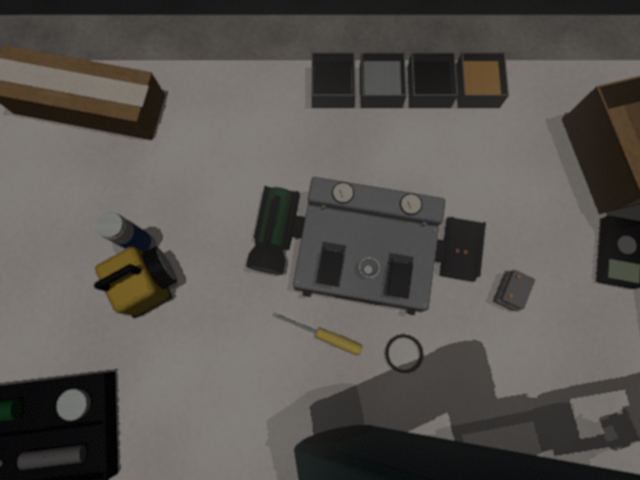

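View pics/scene0.png

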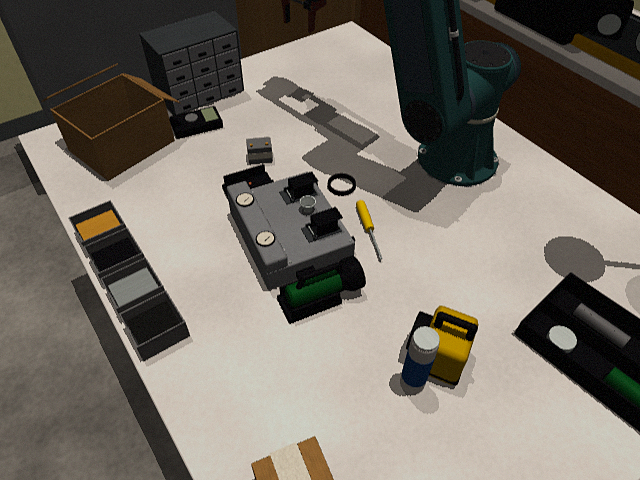

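The lamp (green, top view at 275,225) lies in the left cradle, so I work the left guard (top view 331,264; scene view 322,225). The reflector is at (369,267).

Run:
```python
from h import *
d=load('top0')
c=d['pixels'][165:325,240:500,::-1]
a=cv2.resize(np.clip(c*2.5,0,255).astype(np.uint8),None,fx=3,fy=3,interpolation=cv2.INTER_CUBIC)
cv2.imwrite('pics/topc.png',a)
for n,p,z in (('FLcorner',(295,292),.07),('FRcorner',(428,310),.07),('BL hood',(312,178),.105),('BR hood',(444,198),.105),('m1',(343,192),.11),('m2',(411,204),.11)):
    print(n,onz(d,*p,z))
```

```text
FLcorner [0.47788211 0.12471537 0.07      ]
FRcorner [ 0.44143759 -0.14292062  0.07      ]
BL hood [0.70879388 0.09040599 0.105     ]
BR hood [ 0.66552402 -0.17909211  0.105     ]
m1 [0.67687756 0.02710749 0.11      ]
m2 [ 0.65131203 -0.11025887  0.11      ]
```

View pics/topc.png

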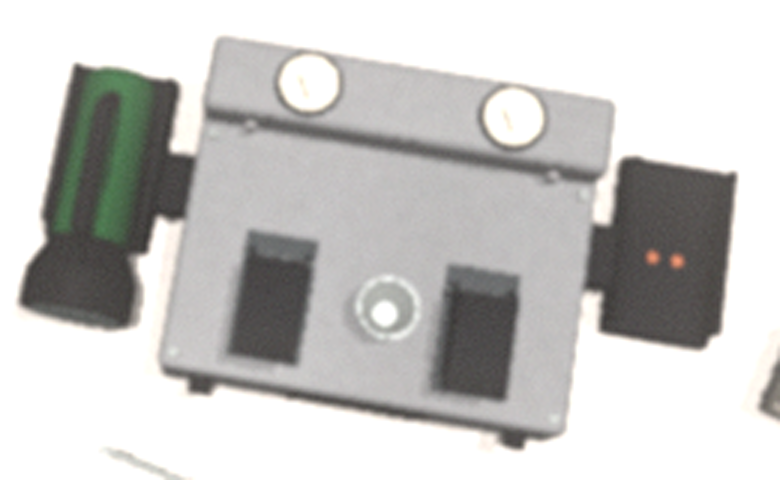

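The crop shows the unit with both guards shut (left guard at crop 270,300; right at 480,335), the reflector between them and meters at crop (309,82) and (513,116).

```bash
cat >> h.py <<'E'
from scipy.optimize import least_squares
def fit(obs):  # obs: (cam, (u,v), unit xyz)
    def U(p,q): 
        c,s=np.cos(p[2]),np.sin(p[2]); return np.array([p[0]+c*q[0]-s*q[1],p[1]+s*q[0]+c*q[1],q[2]])
    f=lambda p: np.concatenate([proj(d,U(p,q))[0]-uv for d,uv,q in obs])
    o=least_squares(f,[.58,-.03,-.15],loss='soft_l1');return o.x,f(o.x).reshape(-1,2)
E
python3 - <<'E'
from h import *
d=load('top0')
k=lambda u,v:(u/3+240-.33,v/3+165-.33)
obs=[(d,k(163,374),(-.115,.14,.07)),(d,k(565,437),(-.115,-.14,.07)),(d,k(214,37),(.115,.14,.105)),(d,k(614,99),(.115,-.14,.105)),
(d,k(309,82),(.0875,.07,.11)),(d,k(513,116),(.0875,-.07,.11)),
(d,k(228,358),(-.104,.09,.114)),(d,k(298,366),(-.104,.05,.114)),(d,k(437,390),(-.104,-.05,.114)),(d,k(508,401),(-.104,-.09,.114))]
p,e=fit(obs);print(p,e.round(1))
p,e=fit(obs[:4]);print(p,e.round(1))
s=load('scene0')
c=s['pixels'][150:300,210:390,::-1]
cv2.imwrite('pics/scc.png',cv2.resize(np.clip(c*1.5,0,255).astype(np.uint8),None,fx=4,fy=4,interpolation=cv2.INTER_CUBIC))
E
```

```text
[ 0.57698983 -0.02566672 -0.16324224] [[-2.1 -1.5]
 [ 1.1 -0. ]
 [-0.6 -1. ]
 [ 1.3 -0.7]
 [-0.7  1. ]
 [-0.3  0.4]
 [ 1.2 -0.3]
 [-1.8  0.3]
 [ 3.   0.7]
 [-0.1  0.4]]
[ 0.57537136 -0.02570348 -0.15801358] [[-1.9 -0.3]
 [ 1.5  0.5]
 [-1.  -0. ]
 [ 1.1 -0.3]]
```

View pics/scc.png

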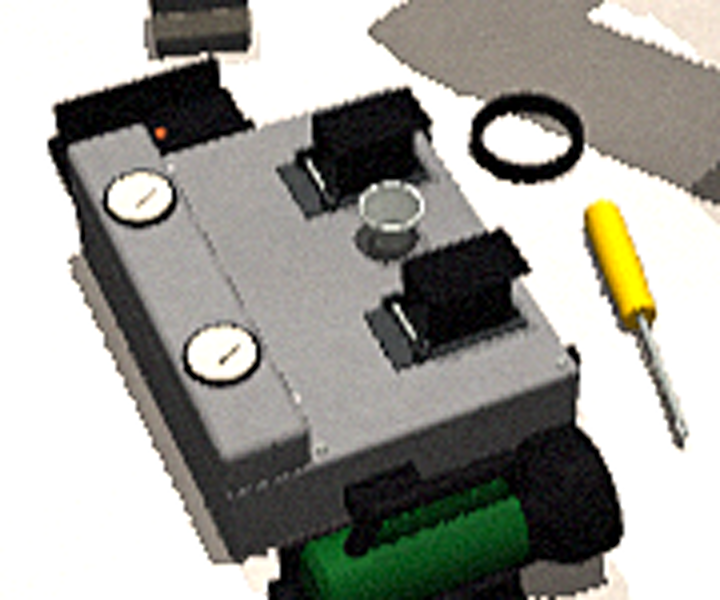

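Scene crop: left guard's lip edge runs (513,232)-(530,268), right guard's (412,90)-(432,125), meters at (141,197) and (222,352); both guards are shut.

Run:
```python
from h import *
d=load('top0');s=load('scene0')
k=lambda u,v:(u/3+240-.33,v/3+165-.33)
j=lambda u,v:(u/4+210-.37,v/4+150-.37)
S=[(s,j(513,232),(-.104,.05,.114)),(s,j(530,268),(-.104,.09,.114)),(s,j(412,90),(-.104,-.09,.114)),(s,j(432,125),(-.104,-.05,.114)),
(s,j(141,197),(.0875,-.07,.11)),(s,j(222,352),(.0875,.07,.11)),(s,j(577,372),(-.115,.14,.07))]
T=[(d,k(163,374),(-.115,.14,.07)),(d,k(565,437),(-.115,-.14,.07)),(d,k(214,37),(.115,.14,.105)),(d,k(614,99),(.115,-.14,.105)),
(d,k(309,82),(.0875,.07,.11)),(d,k(513,116),(.0875,-.07,.11)),(d,k(228,358),(-.104,.09,.114)),(d,k(508,401),(-.104,-.09,.114))]
p,e=fit(S);print(p,e.round(1))
p,e=fit(S+T);print(p,e.round(1))
# triangulate left meter / lip corner as height check
def tri(a,b):
    (c1,k1),(c2,k2)=a,b;k1=k1/np.linalg.norm(k1);k2=k2/np.linalg.norm(k2)
    t=np.linalg.lstsq(np.c_[k1,-k2],c2-c1,rcond=None)[0];return (c1+t[0]*k1+c2+t[1]*k2)/2,np.linalg.norm(c1+t[0]*k1-c2-t[1]*k2)
print(tri(ray(d,*k(309,82)),ray(s,*j(222,352))),tri(ray(d,*k(228,358)),ray(s,*j(530,268))))
```

```text
[ 0.57779326 -0.02456981 -0.18255868] [[-2.4 -0.9]
 [ 0.6  1.2]
 [-0.5 -1. ]
 [ 0.9  0. ]
 [-0.2 -0.3]
 [-0.5  0.3]
 [ 1.4  0.3]]
[ 0.57715777 -0.02523475 -0.16862291] [[-2.3 -1.6]
 [ 0.9  0.3]
 [-1.1 -1.4]
 [ 0.5 -0.5]
 [-0.3 -0.1]
 [ 0.2  0.2]
 [ 1.9 -0.8]
 [-2.6 -2. ]
 [ 0.5  0.2]
 [-0.5 -1.4]
 [ 1.3 -0.4]
 [-0.6  0.8]
 [-0.3  0.5]
 [ 0.7 -0.7]
 [-0.7  0.5]]
(array([0.67594475, 0.02836042, 0.11098283]), np.float64(0.0015567632037263358)) (array([0.48979749, 0.08089317, 0.11464751]), np.float64(0.004179875367800977))
```

```bash
cat >> h.py <<'E'
PU=[.577,-.025,-.168]
def tgt(ux,uz,th,uy=.07):
    "pose with front(+x) edge-centre of fingertip end at unit (ux,uy), uz above panel, tilt th from vertical (tip forward)"
    Y=R.from_euler('z',PU[2]); a=np.array([np.sin(th),0,-np.cos(th)]); X=np.array([np.cos(th),0,np.sin(th)])
    M=np.c_[X,np.cross(a,X),a]
    p=np.array([ux,uy,.07+uz])-.08*a-.01*X
    return np.array([PU[0],PU[1],0])+Y.apply(p), Y*R.from_matrix(M)
def rot(s): return R.from_quat(np.roll(s['tcp_rot'],-1))
def rel(t,s=None):
    s=s or r.state();q=rot(s)
    v=np.r_[q.inv().apply(t[0]-s['tcp_pos'])/.2,(q.inv()*t[1]).as_rotvec()/np.pi]
    return v.round(3)
def where():
    s=r.state();q=rot(s);p=s['tcp_pos']+q.apply([.01,0,.08])
    u=R.from_euler('z',-PU[2]).apply(p-np.array([PU[0],PU[1],.07]))
    print('t',round(s['time'],2),'tip unit mm',(u*1e3).round(1),'tilt',np.degrees((R.from_euler('z',-PU[2])*q).apply([0,0,1])).round(1),'F',np.round(s['ft_force'],2))
E
python3 - <<'E'
from h import *
where();s=r.state();q=rot(s)
t=tgt(-.16,.12,.6)
print(t[0],rel(t))
for p in ([.38,-.43,.30],[.46,-.25,.30],[.43,-.07,.3]): print(rel((np.array(p),t[1])))
E
```

```text
t 0.1 tip unit mm [-287.5 -598.9  151.9] tilt [ -0.    0.1 -57.3] F [ 0.16 -0.18  1.13]
[0.37828478 0.07970141 0.25038042] [ 1.922 -2.796  0.263 -0.046  0.187  0.148]
[ 1.149 -0.368  0.01  -0.046  0.187  0.148]
[ 1.805 -1.102  0.012 -0.046  0.187  0.148]
[ 1.939 -2.005  0.013 -0.046  0.187  0.148]
```

{"api": "step_arm", "payload": {"plan": [[1.0,-0.5,0,0,0,0.152],[1.0,-0.5,0,0,0,0.152],[1.0,-0.5,0,0,0,0.152],[1.0,-0.5,0,0,0,0.152],[1.0,-0.5,0,0,0,0.152],[1.0,-0.5,0,0,0,0.152],[1.0,-0.5,0,0,0,0.152],[1.0,-0.5,0,0,0,0.152]], "fingers": 1, "newtons": 20}}

```text
time: 0.77
tcp_pos: [0.3442, -0.4137, 0.3025]
tcp_rot: [-0.0, 0.997, -0.081, -0.0]
ft_force: [0.8, -0.8, -0.4]
gripper_width: 0.0381
gripper_force: 0.0
```

Run:
```python
from h import *
where();t=tgt(-.16,.12,.6)
print(r.state()['q'],r.state()['gripper_width'])
for p in ([.46,-.24,.30],[.43,-.07,.3]): print(rel((np.array(p),t[1])))
print(rel(t))
```

```text
t 0.77 tip unit mm [-154.5 -422.1  152.4] tilt [ -0.    0.  -57.3] F [ 0.76 -0.78 -0.37]
[-1.00497347e+00  2.70637382e-01  1.64334604e+00 -4.25726197e-04
  1.22809453e+00  7.28889339e-01] 0.03806366592390598
[ 0.43  -0.951  0.012 -0.001  0.191  0.002]
[ 1.440e-01 -1.765e+00  1.200e-02 -1.000e-03  1.910e-01  2.000e-03]
[-2.320e-01 -2.462e+00  2.610e-01 -1.000e-03  1.910e-01  2.000e-03]
```

{"api": "step_arm", "payload": {"plan": [[0.3,-1.0,0,0,0,0],[0.3,-1.0,0,0,0,0],[0.3,-1.0,0,0,0,0],[0.3,-1.0,0,0,0,0],[0.3,-1.0,0,0,0,0],[0.3,-1.0,0,0,0,0]]}}

```text
time: 1.27
tcp_pos: [0.4372, -0.2228, 0.3025]
tcp_rot: [-0.001, 0.997, -0.081, 0.0]
ft_force: [0.2, 0.3, -0.4]
gripper_width: 0.001
gripper_force: 0.0
```

{"api": "step_arm", "payload": {"plan": [[-0.1,-1.0,0,0,0.02,0],[-0.1,-1.0,0,0,0.05,0],[-0.1,-1.0,0,0,0.08,0],[-0.1,-1.0,0,0,0.1,0],[-0.1,-1.0,0,0,0.1,0],[-0.1,-1.0,0,0,0.1,0],[-0.1,-1.0,0,0,0.1,0]]}}

```text
time: 1.85
tcp_pos: [0.4491, -0.0262, 0.3028]
tcp_rot: [0.013, 0.984, -0.08, 0.156]
ft_force: [0.0, -1.6, 0.5]
gripper_width: 0.0004
gripper_force: 0.0
```

Run:
```python
from h import *
where();print(r.state()['q'],r.state()['tcp_pos'])
print(rel(tgt(-.16,.12,.6)))
d=cap('wrist','w1');print(ray(d,320,240))
for p in ((-.104,.09,.114),(-.104,.05,.114)): print(p,proj(d,R.from_euler('z',PU[2]).apply(p)+[PU[0],PU[1],0]))
```

```text
t 1.85 tip unit mm [-91.7 -22.5 159.9] tilt [ 17.7   0.  -54.5] F [ 0.03 -1.57  0.46]
[-0.2243179   0.01266966  2.00375361  0.0248655   0.81142969  1.49428318] [ 0.44908492 -0.02621799  0.30284321]
[-0.495 -0.466  0.114 -0.     0.091  0.002]
(array([ 0.49524571, -0.03365582,  0.40454991]), array([ 0.02217692,  0.00636297, -0.99986946]))
(-0.104, 0.09, 0.114) [[163.30154881 283.32254537]]
(-0.104, 0.05, 0.114) [[220.58239082 283.6290824 ]]
```

View pics/w1.png

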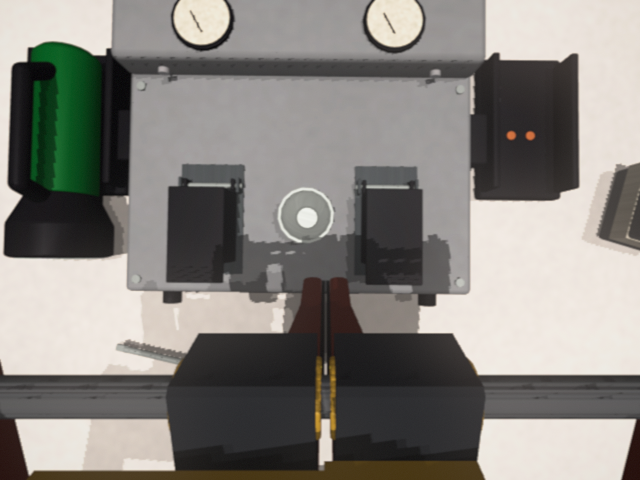

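Wrist view: left guard top front edge (166,281)-(225,282), right (365,284)-(421,284), meters (203,19) and (394,21), panel front corners (127,290) and (470,293); the unit is square to the tool.

Run:
```python
from h import *
d=load('w1')
W=[(d,a,b) for a,b in (((166,281),(-.104,.09,.114)),((225,282),(-.104,.05,.114)),((365,284),(-.104,-.05,.114)),((421.5,284),(-.104,-.09,.114)),((203,19),(.0875,.07,.11)),((394,21),(.0875,-.07,.11)),((127,290),(-.115,.14,.07)),((470,293),(-.115,-.14,.07)))]
p,e=fit(W);print(p,e.round(1))
```

```text
[ 0.57734542 -0.02723235 -0.17367269] [[-0.4  0.6]
 [-2.2  0.2]
 [ 0.8 -0.2]
 [ 1.5  0.4]
 [-1.4 -3.1]
 [ 1.  -2.7]
 [-3.1  0.3]
 [ 1.9  1.1]]
```

```bash
sed -i 's/^PU=.*/PU=[.577,-.027,-.172]/' h.py
python3 - <<'E'
from h import *
print(rel(tgt(-.14,.11,.7)),rel(tgt(-.13,.03,.7)))
E
```

```text
[-0.452 -0.464  0.211 -0.001  0.123  0.002] [-0.529 -0.464  0.607 -0.001  0.123  0.002]
```

{"api": "step_arm", "payload": {"plan": [[-0.45,-0.46,0.2,0,0.04,0],[-0.45,-0.46,0.21,0,0.08,0],[-0.45,-0.46,0.21,0,0.12,0],[-0.45,-0.46,0.21,0,0.123,0],[-0.53,-0.46,0.6,0,0.123,0],[-0.53,-0.46,0.6,0,0.123,0],[-0.53,-0.46,0.6,0,0.123,0],[-0.53,-0.46,0.6,0,0.123,0]]}}

```text
time: 2.57
tcp_pos: [0.3927, 0.0897, 0.2382]
tcp_rot: [-0.008, 0.942, -0.125, 0.311]
ft_force: [0.5, 0.1, -0.1]
gripper_width: 0.0006
gripper_force: 0.0
```

Run:
```python
from h import *
where();print(r.state()['q'])
print(rel(tgt(-.13,.03,.7)),rel(tgt(-.1,.03,.7)))
d=cap('wrist','w2');cv2.imwrite('pics/w2c.png',d['pixels'][:,:,::-1])
```

```text
t 2.57 tip unit mm [-146.3   85.5  109.5] tilt [ 33.8   2.2 -46.2] F [ 0.5   0.14 -0.12]
[ 0.17629785  0.03584527  2.36572664 -0.91946719  0.20799376  2.86745824]
[-0.187  0.102  0.37  -0.011  0.023 -0.034] [-0.066  0.093  0.459 -0.011  0.023 -0.034]
```

View pics/w2.png

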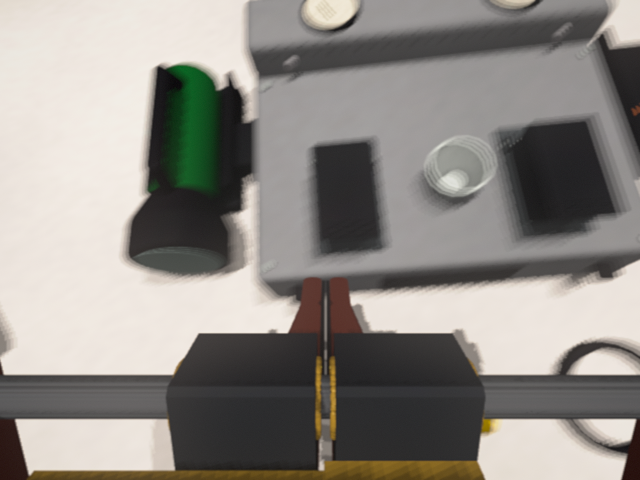

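The wrist view is skewed: the joint limits (q3, q5) kept the 0.7 tilt from being reached. I'll fit the arm's lengths from the recorded states to choose a reachable tilt.

```bash
cat > k.py <<'E'
from h import *
D=[([-1.374,.359,1.51,0,1.272,-.115],[.18395,-.57058,.3019]),([-1.00497347,.270637382,1.64334604,-.000425,1.22809453,.728889],[.3442,-.4137,.3025]),
([-0.2243179,0.01266966,2.00375361,0.0248655,0.81142969,1.49428318],[0.44908492,-0.02621799,0.30284321]),([0.17629785,0.03584527,2.36572664,-0.91946719,0.20799376,2.86745824],[.3927,.0897,.2382])]
Rz=lambda a:R.from_euler('z',a);Ry=lambda a:R.from_euler('y',a)
def fk(q,L):
    d0,h0,L1,e,L2,L3=L
    T=Rz(q[0]);p=T.apply([d0,0,h0]);T=T*Ry(q[1]);p=p+T.apply([0,0,L1]);T=T*Ry(q[2]);p=p+T.apply([e,0,L2]);T=T*Rz(q[3])*Ry(q[4]);p=p+T.apply([0,0,L3]);return p,T*Rz(q[5])
lo=np.array([-2.97,-1.01,.21,-.96,.2,-2.98]);hi=np.array([2.97,2.36,2.38,4.11,2.71,2.98])
f=lambda L:np.r_[np.concatenate([fk(q,L)[0]-p for q,p in D]),1e-3*(L-[0,.35,.35,0,.35,.2])]
o=least_squares(f,[0,.35,.35,0,.35,.2]);L=o.x
if __name__=='__main__':
    print(L.round(4),f(L)[:12].round(4))
    print(fk(D[2][0],L)[1].as_quat())
    for th in (.2,.3,.4,.5,.6):
      for ux,uz in ((-.13,.1),(-.13,.03),(-.1,.03),(-.09,.07),(-.06,.08)):
        t=tgt(ux,uz,th)
        g=lambda q:(lambda pr:np.r_[(pr[0]-t[0])*10,(pr[1].inv()*t[1]).as_rotvec()])(fk(q,L))
        s=least_squares(g,np.clip([.1,0,2.1,0.02,.6,1.7],lo,hi),bounds=(lo,hi));e=g(s.x)
        print(th,ux,uz,'err mm',round(np.linalg.norm(e[:3])*100,1),'ang',round(np.linalg.norm(e[3:]),3),s.x.round(2))
E
python3 k.py
```

```text
[ 0.2727 -0.0241  0.3803 -0.0042  0.1845 -0.0204] [-0.0698 -0.0021  0.0002 -0.0496 -0.0502  0.0021 -0.0206 -0.0719 -0.0031
  0.0028 -0.0159  0.0008]
[0.75262883 0.6395637  0.1009079  0.11969004]
0.2 -0.13 0.1 err mm 9.1 ang 0.293 [0.15 0.12 2.29 0.39 0.47 2.98]
0.2 -0.13 0.03 err mm 30.6 ang 0.186 [0.16 0.29 2.38 0.46 0.2  2.98]
0.2 -0.1 0.03 err mm 11.3 ang 0.152 [0.14 0.36 2.38 0.44 0.2  2.98]
0.2 -0.09 0.07 err mm 6.8 ang 0.223 [0.13 0.28 2.27 0.4  0.34 2.98]
0.2 -0.06 0.08 err mm 6.7 ang 0.258 [0.11 0.31 2.12 0.36 0.46 2.98]
0.3 -0.13 0.1 err mm 8.9 ang 0.272 [0.16 0.12 2.31 0.41 0.35 2.98]
0.3 -0.13 0.03 err mm 37.2 ang 0.19 [0.16 0.27 2.38 0.46 0.2  2.98]
0.3 -0.1 0.03 err mm 18.4 ang 0.184 [0.14 0.34 2.38 0.44 0.2  2.98]
0.3 -0.09 0.07 err mm 6.3 ang 0.199 [0.13 0.27 2.3  0.42 0.22 2.98]
0.3 -0.06 0.08 err mm 6.4 ang 0.237 [0.12 0.3  2.15 0.38 0.34 2.98]
0.4 -0.13 0.1 err mm 8.6 ang 0.25 [0.16 0.11 2.34 0.42 0.23 2.98]
0.4 -0.13 0.03 err mm 44.3 ang 0.223 [0.17 0.25 2.38 0.45 0.2  2.98]
0.4 -0.1 0.03 err mm 26.1 ang 0.241 [0.15 0.32 2.38 0.44 0.2  2.98]
0.4 -0.09 0.07 err mm 2.4 ang 0.203 [0.14 0.26 2.31 0.42 0.2  2.98]
0.4 -0.06 0.08 err mm 6.0 ang 0.213 [0.12 0.3  2.18 0.39 0.21 2.98]
0.5 -0.13 0.1 err mm 4.6 ang 0.249 [0.17 0.1  2.35 0.42 0.2  2.98]
0.5 -0.13 0.03 err mm 51.9 ang 0.277 [0.17 0.23 2.38 0.45 0.2  2.98]
0.5 -0.1 0.03 err mm 27.6 ang 0.061 [ 0.14  0.35  2.38  4.05  0.2  -0.63]
0.5 -0.09 0.07 err mm 7.2 ang 0.245 [0.14 0.24 2.32 0.41 0.2  2.98]
0.5 -0.06 0.08 err mm 2.8 ang 0.218 [0.12 0.29 2.19 0.39 0.2  2.98]
0.6 -0.13 0.1 err mm 6.2 ang 0.28 [0.17 0.08 2.36 0.41 0.2  2.98]
0.6 -0.13 0.03 err mm 52.6 ang 0.106 [ 0.17  0.26  2.38  3.98  0.26 -0.55]
0.6 -0.1 0.03 err mm 33.3 ang 0.068 [ 0.15  0.34  2.38  3.82  0.29 -0.4 ]
0.6 -0.09 0.07 err mm 14.2 ang 0.31 [0.14 0.23 2.33 0.41 0.2  2.98]
0.6 -0.06 0.08 err mm 8.0 ang 0.263 [0.12 0.27 2.2  0.38 0.2  2.98]
```

```bash
sed -i 's/d0,h0,L1,e,L2,L3=L/d0,h0,L1,e,L2,L3,w=L/; s/p=T.apply(\[d0,0,h0\])/p=T.apply([d0,w,h0])/; s/T\*Rz(q\[5\])/T*Rz(q[5]+np.pi\/2)/; s/,\.35,\.2\]/,.35,.2,.07]/g' k.py; python3 k.py
```

```text
[0.0021 0.2665 0.6086 0.1121 0.4317 0.2999 0.0688] [ 0.0001 -0.0003  0.0005 -0.0002  0.0002 -0.0003 -0.0001 -0.0001 -0.0003
  0.      0.0001  0.0001]
[ 0.98442878 -0.07994912  0.1559863   0.01328098]
0.2 -0.13 0.1 err mm 0.0 ang 0.0 [ 0.03  0.13  2.02 -0.05  0.8   1.8 ]
0.2 -0.13 0.03 err mm 0.0 ang 0.0 [ 0.03  0.25  2.11 -0.07  0.59  1.82]
0.2 -0.1 0.03 err mm 0.0 ang 0.0 [ 0.01  0.29  2.05 -0.06  0.61  1.8 ]
0.2 -0.09 0.07 err mm 0.0 ang 0.0 [ 0.01  0.23  1.99 -0.05  0.73  1.79]
0.2 -0.06 0.08 err mm 0.0 ang 0.0 [-0.    0.25  1.92 -0.05  0.78  1.77]
0.3 -0.13 0.1 err mm 0.0 ang 0.0 [ 0.05  0.09  2.1  -0.11  0.66  1.86]
0.3 -0.13 0.03 err mm 0.0 ang 0.0 [ 0.05  0.24  2.19 -0.15  0.43  1.92]
0.3 -0.1 0.03 err mm 0.0 ang 0.0 [ 0.03  0.27  2.13 -0.14  0.45  1.89]
0.3 -0.09 0.07 err mm 0.0 ang 0.0 [ 0.02  0.2   2.07 -0.11  0.58  1.85]
0.3 -0.06 0.08 err mm 0.0 ang 0.0 [ 0.01  0.22  2.   -0.09  0.63  1.82]
0.4 -0.13 0.1 err mm 0.0 ang 0.0 [ 0.07  0.07  2.18 -0.19  0.51  1.96]
0.4 -0.13 0.03 err mm 0.0 ang 0.0 [ 0.07  0.23  2.27 -0.36  0.27  2.14]
0.4 -0.1 0.03 err mm 0.0 ang 0.0 [ 0.05  
[... 200 characters left out ...]
ng 0.0 [ 0.1   0.06  2.25 -0.37  0.36  2.16]
0.5 -0.13 0.03 err mm 0.7 ang 0.036 [ 0.13  0.25  2.32 -0.96  0.2   2.79]
0.5 -0.1 0.03 err mm 0.6 ang 0.032 [ 0.1   0.28  2.27 -0.85  0.2   2.65]
0.5 -0.09 0.07 err mm 0.0 ang 0.0 [ 0.07  0.18  2.23 -0.44  0.27  2.21]
0.5 -0.06 0.08 err mm 0.0 ang 0.0 [ 0.05  0.2   2.16 -0.35  0.31  2.09]
0.6 -0.13 0.1 err mm 0.0 ang 0.0 [ 0.14  0.07  2.33 -0.84  0.23  2.65]
0.6 -0.13 0.03 err mm 3.1 ang 0.133 [ 0.13  0.25  2.33 -0.96  0.2   2.8 ]
0.6 -0.1 0.03 err mm 2.7 ang 0.12 [ 0.11  0.28  2.28 -0.96  0.2   2.78]
0.6 -0.09 0.07 err mm 0.8 ang 0.036 [ 0.1   0.2   2.28 -0.96  0.2   2.76]
0.6 -0.06 0.08 err mm 0.3 ang 0.017 [ 0.08  0.21  2.23 -0.89  0.2   2.66]
```

Run:
```python
from h import *
print(rel(tgt(-.14,.10,.4)))
```

```text
[ 0.114  0.071  0.053 -0.018 -0.072 -0.034]
```

{"api": "step_arm", "payload": {"plan": [[0.03,0.02,0.01,-0.004,-0.018,-0.008],[0.06,0.04,0.02,-0.009,-0.036,-0.017],[0.09,0.06,0.04,-0.014,-0.054,-0.026],[0.114,0.071,0.053,-0.018,-0.072,-0.034],[0.114,0.071,0.053,-0.018,-0.072,-0.034],[0.114,0.071,0.053,-0.018,-0.072,-0.034],[0.114,0.071,0.053,-0.018,-0.072,-0.034],[0.114,0.071,0.053,-0.018,-0.072,-0.034],[0.114,0.071,0.053,-0.018,-0.072,-0.034]]}}

```text
time: 3.37
tcp_pos: [0.411, 0.0707, 0.2406]
tcp_rot: [0.022, 0.977, -0.079, 0.198]
ft_force: [-0.6, 0.1, -0.2]
gripper_width: 0.0003
gripper_force: 0.0
```

Run:
```python
from h import *
where();print(r.state()['q'],rel(tgt(-.14,.10,.4)),rel(tgt(-.13,.033,.4)))
```

```text
t 3.37 tip unit mm [-139.9   67.3  100.9] tilt [ 22.3  -0.4 -52.8] F [-0.58  0.12 -0.17]
[ 0.08017948  0.05519683  2.1905014  -0.21185374  0.51833833  1.97711718] [-0.002 -0.011  0.004  0.002 -0.     0.004] [-0.086 -0.014  0.332  0.002 -0.     0.004]
```

{"api": "step_arm", "payload": {"plan": [[-0.02,-0.014,0.08,0.002,0,0.003],[-0.04,-0.014,0.16,0.002,0,0.003],[-0.06,-0.014,0.24,0.002,0,0.003],[-0.086,-0.014,0.33,0.002,0,0.003],[-0.086,-0.014,0.33,0.002,0,0.003],[-0.086,-0.014,0.33,0.002,0,0.003]]}}

```text
time: 3.87
tcp_pos: [0.4206, 0.072, 0.1729]
tcp_rot: [0.017, 0.977, -0.082, 0.197]
ft_force: [0.1, -0.0, -0.6]
gripper_width: 0.0008
gripper_force: 0.0
```

```bash
cat > lift.py <<'E'
from h import *
def row(phi,bias=.003,base=None):
    f=phi/1.4;th=.4-.2*f;s=.009-.003*f
    c,n=np.cos(phi),np.sin(phi);lx,lz=-.074*c+.033*n,.074*n+.033*c
    x=-.03+lx+s*np.sin(th)+bias*np.cos(th); z=.008+lz-s*np.cos(th)+bias*np.sin(th)
    return x,z,rel(tgt(x,z,th))
E
python3 - <<'E'
from lift import *
where()
for p in np.arange(0,1.45,.1): x,z,v=row(p);print(round(p,1),round(x*1e3),round(z*1e3),v)
d=cap('wrist','w3')
E
```

```text
t 3.87 tip unit mm [-130.8   70.8   33. ] tilt [ 22.2  -0.  -52.8] F [ 0.13 -0.02 -0.57]
0.0 -98 34 [0.153 0.005 0.06  0.    0.001 0.001]
0.1 -94 41 [ 0.189  0.005  0.032  0.    -0.004  0.001]
0.2 -90 48 [ 0.228  0.005  0.008  0.    -0.008  0.001]
0.3 -85 55 [ 0.268  0.005 -0.013  0.    -0.013  0.001]
0.4 -80 61 [ 0.311  0.005 -0.03   0.    -0.017  0.001]
0.5 -74 66 [ 0.355  0.005 -0.044  0.    -0.022  0.001]
0.6 -67 71 [ 0.4    0.006 -0.053  0.    -0.027  0.001]
0.7 -60 75 [ 0.445  0.006 -0.058  0.    -0.031  0.001]
0.8 -53 78 [ 0.491  0.006 -0.059  0.    -0.036  0.001]
0.9 -45 80 [ 0.537  0.006 -0.056  0.    -0.04   0.001]
1.0 -38 82 [ 0.582  0.006 -0.049  0.    -0.045  0.001]
1.1 -30 83 [ 0.626  0.007 -0.038  0.    -0.049  0.001]
1.2 -22 83 [ 0.669  0.007 -0.023  0.    -0.054  0.001]
1.3 -14 83 [ 0.71   0.007 -0.005  0.    -0.058  0.001]
1.4 -6 81 [ 0.749  0.007  0.017  0.    -0.063  0.001]
```

View pics/w3.png

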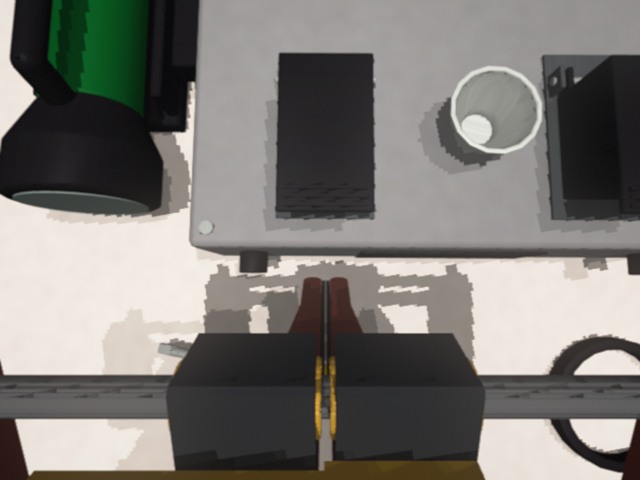

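The wrist view shows the closed fingertips (326,285) centred on the shut left guard (277–375, front edge row 217). Now I'll lift it.

{"api": "step_arm", "payload": {"plan": [[0.07,0.005,0.03,0,0,0],[0.153,0.005,0.06,0,0,0],[0.17,0.005,0.045,0,-0.002,0],[0.19,0.005,0.032,0,-0.004,0],[0.21,0.005,0.02,0,-0.006,0],[0.228,0.005,0.008,0,-0.008,0],[0.268,0.005,-0.013,0,-0.013,0],[0.311,0.005,-0.03,0,-0.017,0],[0.355,0.005,-0.044,0,-0.022,0],[0.4,0.006,-0.053,0,-0.027,0],[0.445,0.006,-0.058,0,-0.031,0],[0.49,0.006,-0.059,0,-0.036,0]]}}

```text
time: 4.92
tcp_pos: [0.5065, 0.0567, 0.2242]
tcp_rot: [0.012, 0.986, -0.083, 0.143]
ft_force: [-0.6, -0.4, -0.1]
gripper_width: 0.0006
gripper_force: 0.1
```

Run:
```python
from lift import *
where()
for p in np.arange(.8,1.65,.1): x,z,v=row(p);print(round(p,1),round(x*1e3),round(z*1e3),v)
d=cap('wrist','w4');s=cap('scene','s4')
c=s['pixels'][150:300,210:390,::-1]
a=cv2.resize(np.clip(c*1.8,0,255).astype(np.uint8),None,fx=2.2,fy=2.2);b=d['pixels'][:330,100:500,::-1]
o=np.zeros((330,800,3),np.uint8);o[:,:a.shape[1]]=a[:330,:];o[:,400:]=b;cv2.imwrite('pics/m4.png',o)
```

```text
t 4.92 tip unit mm [-51.5  70.5  80.4] tilt [ 16.3   0.1 -54.9] F [-0.64 -0.39 -0.13]
0.8 -53 78 [-0.01   0.002  0.009 -0.    -0.001  0.001]
0.9 -45 80 [ 0.036  0.002  0.007 -0.    -0.005  0.001]
1.0 -38 82 [ 0.082  0.002  0.009 -0.    -0.01   0.001]
1.1 -30 83 [ 0.127  0.003  0.016 -0.    -0.014  0.001]
1.2 -22 83 [ 0.171  0.003  0.026 -0.    -0.019  0.001]
1.3 -14 83 [ 0.214  0.003  0.04  -0.    -0.023  0.001]
1.4 -6 81 [ 0.255  0.003  0.058 -0.    -0.028  0.001]
1.5 2 79 [ 0.294  0.003  0.079 -0.    -0.033  0.001]
1.6 9 76 [ 0.331  0.003  0.104 -0.    -0.037  0.001]
```

View pics/m4.png

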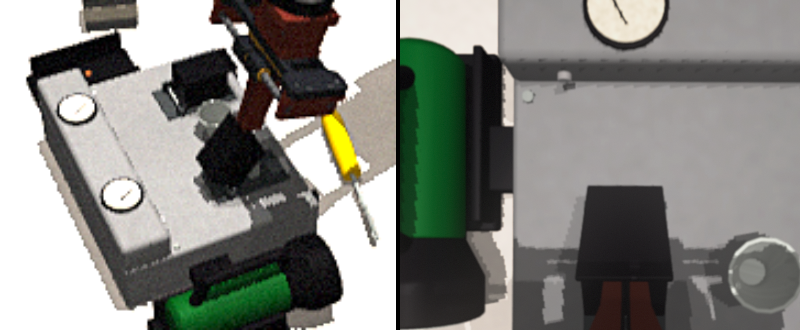

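The left guard (225,150 in the left half; 625,235 in the right half) is up about 0.8 rad on the fingertip. I'll carry on.

{"api": "step_arm", "payload": {"plan": [[0.036,0.002,0.007,0,-0.005,0],[0.08,0.002,0.009,0,-0.01,0],[0.127,0.002,0.014,0,-0.014,0],[0.17,0.002,0.022,0,-0.019,0],[0.214,0.002,0.034,0,-0.023,0],[0.255,0.002,0.05,0,-0.028,0],[0.275,0.002,0.06,0,-0.03,0],[0.275,0.002,0.06,0,-0.03,0],[0.275,0.002,0.06,0,-0.03,0],[0.2,0.002,0.02,0,-0.03,0],[0.05,0.002,-0.02,0,-0.03,0],[-0.1,0.002,-0.05,0,-0.03,0]]}}

```text
time: 6.02
tcp_pos: [0.4835, 0.0599, 0.2271]
tcp_rot: [0.008, 0.992, -0.084, 0.097]
ft_force: [-1.1, -0.1, 0.3]
gripper_width: 0.0004
gripper_force: 0.0
```

Run:
```python
from h import *
where()
print(rel(tgt(-.1,.09,.15)),rel(tgt(-.1,.024,.15)),rel(tgt(-.064,.024,.15)))
d=cap('wrist','w5');s=cap('scene','s5')
c=s['pixels'][150:300,210:390,::-1]
a=cv2.resize(np.clip(c*1.8,0,255).astype(np.uint8),None,fx=2.2,fy=2.2);b=d['pixels'][:330,100:500,::-1]
o=np.zeros((330,800,3),np.uint8);o[:,:a.shape[1]]=a[:330,:];o[:,400:]=b;cv2.imwrite('pics/m5.png',o)
```

```text
t 6.02 tip unit mm [-81.7  69.7  80.5] tilt [ 11.1   0.  -56.2] F [-1.07 -0.1   0.31]
[-0.063 -0.002 -0.066 -0.    -0.014  0.001] [-0.127 -0.002  0.258 -0.    -0.014  0.001] [ 0.05  -0.002  0.292 -0.    -0.014  0.001]
```

View pics/m5.png

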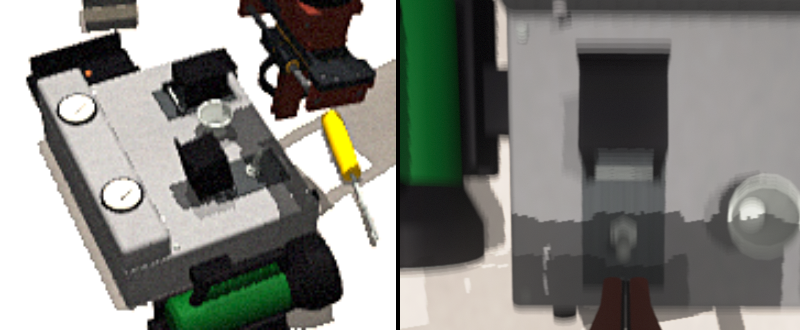

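The guard stays open (205,165 left half), and the toggle bat shows at (623,235), lined up with the fingertips (625,290).

{"api": "step_arm", "payload": {"plan": [[-0.09,-0.002,-0.03,0,-0.014,0],[-0.11,-0.002,0.1,0,-0.014,0],[-0.127,-0.002,0.2,0,-0.014,0],[-0.127,-0.002,0.258,0,-0.014,0],[-0.127,-0.002,0.258,0,-0.014,0],[-0.08,-0.002,0.267,0,-0.014,0],[-0.04,-0.002,0.275,0,-0.014,0],[-0.01,-0.002,0.28,0,-0.014,0],[0.02,-0.002,0.286,0,-0.014,0],[0.04,-0.002,0.29,0,-0.014,0],[0.055,-0.002,0.293,0,-0.014,0],[0.055,-0.002,0.293,0,-0.014,0]]}}

```text
time: 7.12
tcp_pos: [0.5059, 0.0567, 0.1718]
tcp_rot: [0.006, 0.994, -0.084, 0.073]
ft_force: [-6.1, 2.5, 5.5]
gripper_width: 0.0008
gripper_force: 3.9
```

Run:
```python
from h import *
where()
print(rel(tgt(-.1,.024,.15)),rel(tgt(-.1,.12,.1)))
```

```text
t 7.12 tip unit mm [-62.7  70.3  24.1] tilt [  8.4   0.  -56.7] F [-6.09  2.47  5.48]
[-0.185  0.001 -0.027 -0.     0.001  0.001] [-0.095  0.001 -0.503 -0.    -0.015  0.001]
```

{"api": "step_arm", "payload": {"plan": [[-0.1,0,-0.015,0,0,0],[-0.185,0,-0.027,0,0,0],[-0.17,0,-0.15,0,0,0],[-0.13,0,-0.35,0,-0.01,0],[-0.095,0,-0.5,0,-0.015,0],[-0.095,0,-0.5,0,-0.015,0]]}}

```text
time: 7.62
tcp_pos: [0.4788, 0.062, 0.2746]
tcp_rot: [0.004, 0.995, -0.084, 0.058]
ft_force: [1.3, -1.1, 0.9]
gripper_width: 0.0009
gripper_force: 0.0
```

Run:
```python
from h import *
where()
d=cap('wrist','w6');s=cap('scene','s6')
c=s['pixels'][180:255,270:360,::-1]
a=cv2.resize(np.clip(c*1.8,0,255).astype(np.uint8),None,fx=4.4,fy=4.4);b=d['pixels'][:330,100:500,::-1]
o=np.zeros((330,800,3),np.uint8);o[:,:a.shape[1]]=a[:330,:];o[:,400:]=b;cv2.imwrite('pics/m6.png',o)
W=lambda p:R.from_euler('z',PU[2]).apply(p)+[PU[0],PU[1],0]
for x in (-.0746,-.0574): print(proj(d,W((x,.07,.1037))),proj(s,W((x,.07,.1037))))
print(rel(tgt(-.1,.12,.1)),rel(tgt(.065,.12,0.)),rel(tgt(.065,.055,0.)))
```

```text
t 7.62 tip unit mm [-92.8  71.1 126.3] tilt [  6.6   0.1 -56.9] F [ 1.26 -1.1   0.89]
[[326.6280539  211.46170139]] [[327.7920447  217.73755229]]
[[326.73813078 184.13314732]] [[321.34501432 219.92669787]]
[-0.013  0.001  0.003 -0.    -0.003  0.001] [ 0.848  0.004  0.09  -0.    -0.034  0.001] [ 0.813  0.004  0.413 -0.    -0.034  0.001]
```

View pics/m6.png

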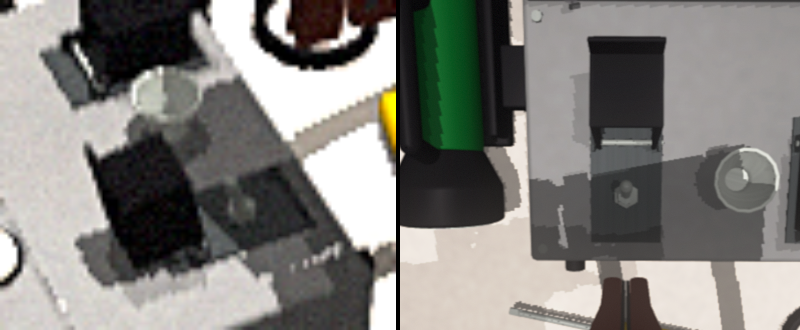

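Wrist half: the bat tip is at (626,183), where the on position projects (off would be row 211), so the toggle is on and the guard is still open. Next, over and behind the guard.

{"api": "step_arm", "payload": {"plan": [[0.2,0,0.02,0,-0.015,0],[0.4,0,0.04,0,-0.034,0],[0.6,0.002,0.06,0,-0.034,0],[0.75,0.004,0.08,0,-0.034,0],[0.848,0.004,0.09,0,-0.034,0],[0.848,0.004,0.09,0,-0.034,0],[0.84,0.004,0.2,0,-0.034,0],[0.82,0.004,0.32,0,-0.034,0],[0.816,0.004,0.39,0,-0.034,0],[0.816,0.004,0.39,0,-0.034,0]]}}

```text
time: 8.55
tcp_pos: [0.6368, 0.0331, 0.2017]
tcp_rot: [0.0, 0.996, -0.084, -0.007]
ft_force: [-1.4, -0.1, -0.1]
gripper_width: 0.0003
gripper_force: 0.0
```

Run:
```python
from h import *
where()
for x,z in ((.04,.06),(.02,.06),(0,.063),(-.02,.066),(-.02,.12)):print(rel(tgt(x,z,0.)))
```

```text
t 8.55 tip unit mm [57.5 69.3 51.6] tilt [ -0.8  -0.1 -57.3] F [-1.43 -0.13 -0.15]
[-0.094 -0.003 -0.04   0.001  0.004  0.001]
[-0.194 -0.003 -0.039  0.001  0.004  0.001]
[-0.294 -0.004 -0.052  0.001  0.004  0.001]
[-0.394 -0.004 -0.066  0.001  0.004  0.001]
[-0.398 -0.004 -0.336  0.001  0.004  0.001]
```

{"api": "step_arm", "payload": {"plan": [[-0.09,-0.003,-0.03,0,0.003,0],[-0.14,-0.003,-0.035,0,0.003,0],[-0.18,-0.003,-0.04,0,0.003,0],[-0.22,-0.003,-0.043,0,0.003,0],[-0.26,-0.003,-0.047,0,0.003,0],[-0.3,-0.003,-0.052,0,0.003,0],[-0.34,-0.003,-0.058,0,0.003,0],[-0.38,-0.003,-0.064,0,0.003,0],[-0.4,-0.003,-0.066,0,0.003,0],[-0.4,-0.003,-0.066,0,0.003,0],[-0.4,-0.003,-0.25,0,0.003,0],[-0.4,-0.003,-0.4,0,0.003,0]]}}

```text
time: 9.55
tcp_pos: [0.5618, 0.0468, 0.2868]
tcp_rot: [0.001, 0.996, -0.084, 0.001]
ft_force: [0.7, 0.1, -0.3]
gripper_width: 0.0006
gripper_force: 0.0
```

Run:
```python
from h import *
where()
s=cap('scene','s7');s0=load('scene0');t=cap('top','t7');d=cap('wrist','w7')
W=lambda p:R.from_euler('z',PU[2]).apply(p)+[PU[0],PU[1],0]
shut=[(x,y,.114) for x in(-.102,-.075,-.045) for y in(.055,.07,.085)]
opn=[(.01,.07,.135),(.0,.07,.11)]
for n,P in(('shut top',shut),('open back',opn)):
    for nm,im in(('scene',s),('scene0',s0),('open s6',load('s6')),('wrist',d)):
        print(n,nm,[int(im['pixels'][int(v),int(u)].mean()) if 0<=u<640 and 0<=v<480 else -1 for u,v in proj(im,[W(p) for p in P])])
df=np.abs(s['pixels'].astype(int)-s0['pixels']).sum(2)
for n,(a,b,c,e) in dict(lguard=(205,245,295,345),lamp=(265,325,275,370),rguard=(170,205,280,318),refl=(195,215,299,318)).items(): print(n,(df[a:b,c:e]>90).mean().round(3))
```

```text
t 9.55 tip unit mm [-17.5  70.  136.8] tilt [  0.1  -0.1 -57.3] F [ 0.7   0.1  -0.33]
shut top scene [47, 35, 0, 27, 14, 11, 26, 14, 2]
shut top scene0 [40, 48, 0, 20, 15, 11, 24, 4, 13]
shut top open s6 [190, 86, 168, 57, 55, 30, 30, 55, 30]
shut top wrist [25, 24, 24, 40, 33, 38, 43, 46, 33]
open back scene [95, 52]
open back scene0 [111, 112]
open back open s6 [17, 13]
open back wrist [84, 65]
lguard 0.284
lamp 0.002
rguard 0.181
refl 0.3
```

The guard reads shut. I'll retreat clear, then make a last check without the arm in the way.

{"api": "step_arm", "payload": {"plan": [[0,0,-0.3,0,0,0],[0,0,-0.5,0,0,0],[-0.2,0.2,-0.6,0,0,0],[-0.4,0.4,-0.6,0,0,0],[-0.4,0.6,-0.6,0,0,0],[-0.4,0.8,-0.6,0,0,0],[-0.4,1.0,-0.6,0,0,0],[-0.4,1.0,-0.6,0,0,0],[-0.4,1.0,-0.6,0,0,0]]}}

```text
time: 10.45
tcp_pos: [0.4484, -0.1407, 0.4058]
tcp_rot: [0.001, 0.996, -0.086, 0.002]
ft_force: [0.4, -0.4, 0.5]
gripper_width: 0.0008
gripper_force: 0.0
```

{"api": "step_arm", "payload": {"plan": [[-0.1,0.2,0,0,0,0],[-0.2,0.4,0,0,0,0],[-0.2,0.6,0,0,0,0],[-0.2,0.8,0,0,0,0],[-0.2,1.0,0,0,0,0],[-0.2,1.0,0,0,0,0],[-0.2,1.0,0,0,0,0],[-0.2,1.0,0,0,0,0]]}}

```text
time: 11.12
tcp_pos: [0.3767, -0.3264, 0.4055]
tcp_rot: [-0.001, 0.996, -0.084, 0.002]
ft_force: [0.2, 0.5, -0.4]
gripper_width: 0.0004
gripper_force: 0.0
```

Run:
```python
from h import *
where()
s=cap('scene','s8');s0=load('scene0')
df=np.abs(s['pixels'].astype(int)-s0['pixels']).sum(2)
for n,(a,b,c,e) in dict(lguard=(205,245,295,345),lamp=(265,325,275,370),rguard=(170,205,280,318),refl=(195,215,299,318)).items(): print(n,(df[a:b,c:e]>90).mean().round(3))
g=lambda im,a,b,c,e:(im['pixels'][a:b,c:e].mean(2)<45).sum()
for b in((205,245,295,345),(170,205,280,318)): print([g(x,*b) for x in(s0,load('s6'),s)])
```

```text
t 11.12 tip unit mm [-135.9 -329.1  255.5] tilt [  0.2   0.1 -57.3] F [ 0.18  0.46 -0.41]
lguard 0.0
lamp 0.0
rguard 0.029
refl 0.0
[np.int64(854), np.int64(1097), np.int64(868)]
[np.int64(657), np.int64(652), np.int64(669)]
```

The left guard, lamp and reflector now match the first picture, so I'm handing in.

```bash
python3 -c "
from plant import r
print(r.finish_job())"
```

```text
the job is handed in; nothing more can be done
None
```

The lamp is in the left cradle, so I opened the left guard, flipped its toggle to on and tipped the guard shut again; the last camera check showed nothing else moved, and I handed the job in at about 11 s.

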